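# Set the showcase spotlight on the racing car

### The job

Lift the spotlight slide by its knob out of its notch in the light rail, move it along, and drop it into the notch opposite the model racing car, so that it sits upright and fully home with its spotlight facing that car. Leave the price ticket slide in its notch.

Things in the scene. Friction and masses are not known exactly. Their poses are not given: they have to be found in the camera images.
- spot_slide: (mm) Loose black slide, 0.1-0.19 kg, in an end notch. Crossbar 66 (x) x 20 (y) x 10 rests across both rail walls; keel below it, 16 x 14, 26 deep, hangs in the slot. Upright round knob, diameter 26, on a thin stem over its middle, from 28 to 56 above the origin. Steel spotlight tube on the +x side, x = 32-64, top 19 up. Origin: middle of crossbar underside, 36 above the counter when home.
- light_rail: (mm) Fixed aluminium rail 500 long (y), base 84 wide. Two walls 10 thick, 32 apart, tops 52 above the counter, cut by five notches at y = -200, -100, 0, 100, 200: flat floor 30 wide at height 36, bevelled to 54 wide at the top. Slides are held by weight only; lift over 16 to clear. Origin: middle of the rail, on the counter; y along it, +x towards the models.
- racing_car: (mm) Grey model racing car: thin round body, pointed nose, open cockpit, four bare wheels; 84 long (y), 48 wide, 28 high, on a fixed dark plinth 52 x 86 x 10. One of three models 115 from the rail's middle on its +x side, each level with an inner notch (y = -100, 0 or 100, within 5); the others: saloon car, tow truck (54 high). Origin: middle of plinth underside.
- ticket_slide: (mm) Price ticket slide, a bystander in the other end notch. Crossbar, keel and knob just like the spotlight slide's, but instead of a spotlight it carries an upright blank white card, 50 wide (y), at x = 41, from 2 to 38 above the origin. Origin: middle of crossbar underside.

How it is judged:
By the outcome, as a careful person would: the job done as asked, in the order asked, and still so for the second after the job is handed in, with the robot touching nothing.
It also fails if it takes over 34 s, if anything falls off the work surface, if the arm or the gripper's body presses on something with over 40 N, if the wrist force passes 120 N, or if a joint passes its speed limit or range.

### The arm

A 6-joint arm with a two-finger parallel gripper is mounted at the origin on the work surface. World frame = base frame: x ahead of the robot, y to its left, z up, the work surface at z = 0. Lengths are in m, angles in rad, forces in N, time in s.
With the tool pointing down it reaches from about 0.325 to 0.9 m from the base axis. Payload 6.1 kg.
Tool frame: the origin (TCP) lies midway between the tips of the shut fingers; the grasp point (between the pads) lies 19 mm behind it; z points along the fingers, y is the line along which they close (so a half turn about z gives the same grasp; the last joint's range is limited). The gripper opens to 87 mm and grips with 3 to 60 N. Pads are 19 mm wide; open, the fingers measure 117 mm over their backs; the gripper's body (75 mm by 190 mm) begins 51 mm behind the grasp point.
Start: joints at [-1.232, 0.22, 1.526, -0, 1.395, -0.126], TCP at [0.28, -0.559, 0.223] pointing down, gripper open.
Joint ranges: [-2.98, 2.98], [-0.91, 2.08], [0.09, 2.57], [-1.24, 4.39], [0.2, 2.65], [-2.68, 2.68]. Speed limits (rad/s): [2.57, 2.57, 3.01, 3.14, 3.14, 3.14].

### API

Orientations are given as [roll, pitch, yaw] about the fixed x, y, z axes, in that order (R = Rz(yaw) Ry(pitch) Rx(roll)).
In Python, from cell import env gives the robot as it stands.
- The arm moves only by the shell command python3 shift.py 'ROWS' [FORCE]. ROWS is rows parted by semicolons, their numbers by spaces, 1 to 8 of them, each of 7 numbers: dx, dy, dz in m, then a rotation vector rx, ry, rz in rad, then the finger opening in m; each row is the pose to reach, as a shift and turn from the pose commanded when the command began, along the tool's axes at that moment; what a row does not reach only later rows make up. A row lasts 1/8 s, in which the tool goes at most 0.0625 m and 0.188 rad, less where a joint would pass 70% of its speed; a pose out of reach is approached as far as the arm can. The fingers move at their own pace and stop on an object; FORCE is the grip in N (left out, the last holds). Time passes only in rows, so rows that do not move let the fingers close. It prints the time, the measured TCP pose, the force, the opening and the grip force at its end.
- env.state(): the state, without advancing time (a new reading comes with each control period).
- env.camera(name): name is "side" or "top" or "wrist"; returns the picture (384x512x3 uint8, red, green, blue); there is no depth.
- env.calibration(name): a dict with "fx", "fy", "cx", "cy" (pixels), "rvec" (rotation vector, rad) and "tvec" (3), from world to camera coordinates, as OpenCV has them. Camera axes: x right, y down, z forward; pixel columns grow to the right and rows downward; lengths in m; the calibration is good to about 2 mm. A picture is of the moment at which its call begins: read the wrist's pose just before it. calibration takes no time and is no camera call; for the wrist camera it gives the pose at the moment of the call.
- env.finish_job(): hands the job in; it is judged then, once.
The state is a dict: "t": time; "joint_positions": joint angles; "qd": joint speeds; "joint_efforts": joint torques, N m; "ee_pos": TCP position; "eef_rot": TCP orientation; "wrist_force": force on the tool from outside, world axes, zero at the start; "moment": the same for the moment, N m; "width": finger opening in m; "gripper_force": force on a finger pad.
Only numpy, scipy, OpenCV 4.12 (cv2) and the standard library are available. Lean on these libraries where they do the work, as an engineer would, in place of code of your own. Each camera call takes 0.05 s, during which the arm holds its last target. There are 200 camera calls.

## Working session

There is one attempt and no reset: what is moved stays moved. The work goes in short steps, Python scripts to look and compute and a shell command to move; the robot and the scene stay as the last step left them, time stands still between calls to the robot, and variables do not carry over. Pictures are saved under pics/ and viewed, at most 10 in all, crops included, and the job is handed in when it is done.

```bash
ls; mkdir -p pics
python3 - <<'E'
from cell import env
import cv2
for n in("top","side"):
    cv2.imwrite(f"pics/{n}0.png",env.camera(n)[:,:,::-1]); print(n,env.calibration(n))
s=env.state();print(s["t"],s["ee_pos"],s["eef_rot"],s["width"])
E
```

```text
cell.py
pics
shift.py
top {'fx': 351.07296112761173, 'fy': 351.07296112761173, 'cx': 256.030321671039, 'cy': 184.6105118707752, 'rvec': array([ 2.18521762, -2.19104884,  0.11357862]), 'tvec': array([0.0076678 , 0.5782412 , 0.65309719])}
side {'fx': 382.4318019627713, 'fy': 382.4318019627713, 'cx': 262.1846998384896, 'cy': 189.90592546032588, 'rvec': array([ 2.28421517, -0.32753822,  0.12076913]), 'tvec': array([-0.5510312 ,  0.17031711,  0.69522107])}
0.1 [ 0.27997119 -0.55817022  0.2215303 ] [-3.13985818e+00 -2.30029171e-04  4.64806046e-01] 0.08704670020474116
```

View pics/top0.png

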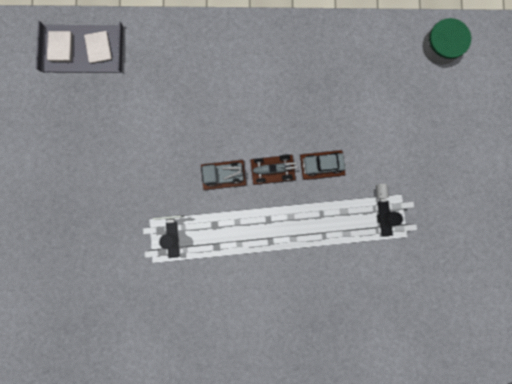

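View pics/side0.png

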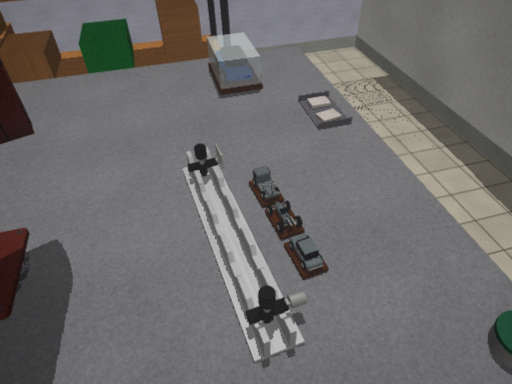

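The top view shows the spotlight slide at the right end (knob about (394,218), tube (381,190)) and the ticket slide at the left (168,241). The models are at (223,175), (273,169) and (323,164), and the middle one looks like the racing car. I'll enlarge both views to check.

Run:
```python
import cv2,numpy as np
t=cv2.imread("pics/top0.png");s=cv2.imread("pics/side0.png")
r=lambda im,w,h:cv2.resize(im,(w,h),interpolation=cv2.INTER_CUBIC)
cv2.imwrite("pics/c1.png",r(t[145:265,190:350],800,600))
a=r(t[170:250,350:430],400,400);b=r(s[270:350,235:315],400,400)
c=r(t[200:280,130:210],400,200*2);cv2.imwrite("pics/c2.png",np.hstack([a,b]))
cv2.imwrite("pics/c3.png",r(s[150:285,230:410],800,600))
```

```text
(no output)
```

View pics/c1.png

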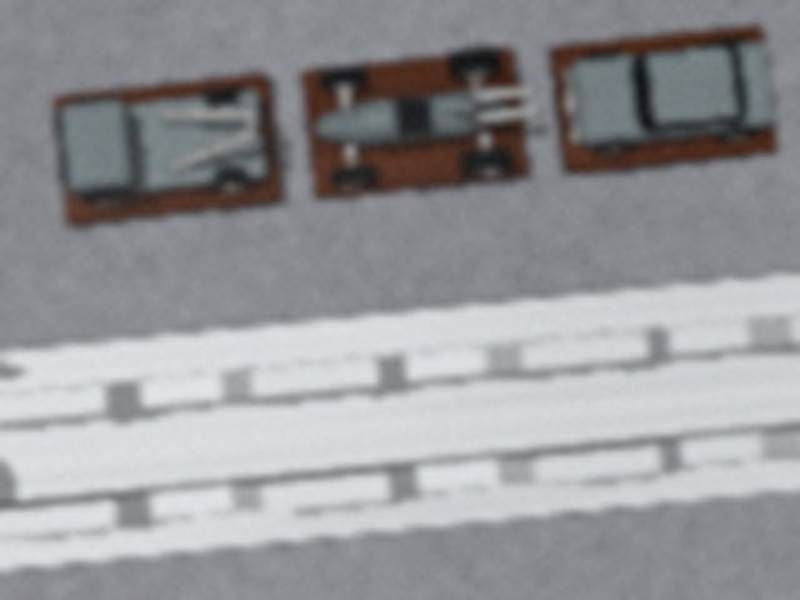

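View pics/c2.png

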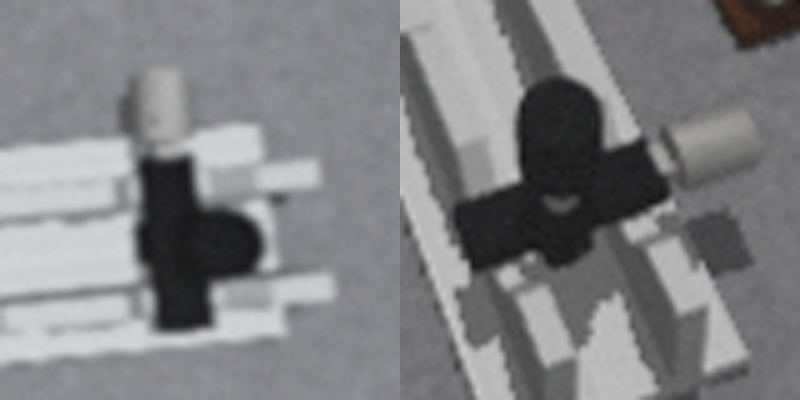

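View pics/c3.png

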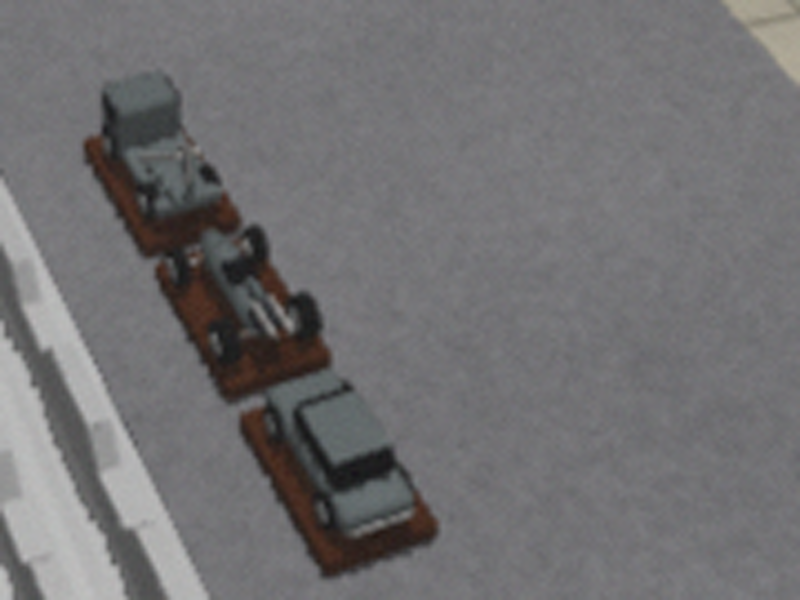

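The middle model is the racing car: four bare wheels, pointed nose, cockpit. So the target is the middle notch, whose floor centre is at about (280.0,228.8) in the top view. The spotlight slide's knob top is at about (395.4,218.2) in the top view. I'll triangulate the knob next, then overlay a rail prediction on the side view.

```bash
cat > h.py <<'E'
import cv2,numpy as np
from cell import env
def cal(n):
    c=env.calibration(n);K=np.array([[c["fx"],0,c["cx"]],[0,c["fy"],c["cy"]],[0,0,1]]);R=cv2.Rodrigues(c["rvec"])[0];return K,R,c["tvec"]
def ray(n,p):
    K,R,t=cal(n);return -R.T@t,R.T@np.linalg.inv(K)@[p[0],p[1],1]
def atz(n,p,z):
    o,d=ray(n,p);return o+d*(z-o[2])/d[2]
def tri(p,q,a="top",b="side"):
    P=[(lambda K,R,t:K@np.c_[R,t])(*cal(n)) for n in(a,b)]
    X=cv2.triangulatePoints(*P,np.float64(p).reshape(2,1),np.float64(q).reshape(2,1)).ravel();X=X[:3]/X[3]
    return X,proj(a,X)-p,proj(b,X)-q
def proj(n,X):
    K,R,t=cal(n);v=K@(R@X+t);return v[:2]/v[2]
E
python3 - <<'E'
from h import *
o,d=ray("side",(267,298));print("side cam",o,"elev",np.arcsin(-d[2]/np.linalg.norm(d)),"top cam",ray("top",(0,0))[0])
ry=41*np.sin(np.arcsin(-d[2]/np.linalg.norm(d)))
q=(235+161.5/5-.5,270+(75+ry+.5)/5-.5)
K,er1,er2=tri((395.4,218.2),q);print("knob top",K,er1,er2)
N=atz("top",(280.0,228.8),.036);print("notch",N,"dist",np.linalg.norm((K-N)[:2]))
u=atz("top",(190+446.5/5-.5,145+367.5/5-.5),.036);l=atz("top",(190+457.5/5-.5,145+476.5/5-.5),.036)
print("walls",u,l,"yaw of rail y from walls",np.degrees(np.arctan2(*(u-l)[1::-1])))
a=(K-N)[:2];print("along",np.degrees(np.arctan2(a[1],a[0])))
# model predictions
ey=-a/np.linalg.norm(a);ex=np.array([ey[1],-ey[0]]);print("ex",ex,"ey",ey)
im=cv2.imread("pics/side0.png");S=4;x0,y0=190,170
c=cv2.resize(im[y0:y0+150,x0:x0+200],None,fx=S,fy=S,interpolation=cv2.INTER_CUBIC)
for X in(-21,21):
  for Y in(-15,15):
    p=np.r_[N[:2]+ex*X/1e3+ey*Y/1e3,.036];q=proj("side",p);cv2.circle(c,tuple(np.int32((q-[x0,y0]+.5)*S)),2,(0,0,255),-1)
cv2.imwrite("pics/c4.png",c)
for Y in (-100,0,100): print("car",proj("top",np.r_[N[:2]+ex*.115+ey*Y/1e3,.01]))
print("ticket knob",proj("top",np.r_[N[:2]+ey*.2,.092]),"tip of end",proj("top",np.r_[N[:2]+ex*.021-ey*.25,.052]),proj("top",np.r_[N[:2]-ex*.021-ey*.25,.052]))
E
```

```text
side cam [ 0.43044444 -0.54034184  0.58199993] elev 1.0094124443424697 top cam [0.52165222 0.01975378 0.69888938]
knob top [ 0.51456903 -0.2337224   0.09346598] [ 0.09258321 -0.52508762] [-0.52359486  0.06597219]
notch [ 0.49390757 -0.03836445  0.036     ] dist 0.19644750985206932
walls [ 0.51410705 -0.03628798  0.036     ] [ 0.47343928 -0.04005184  0.036     ] yaw of rail y from walls 5.287749756641969
along -83.9627250558011
ex [0.99445368 0.10517545] ey [-0.10517545  0.99445368]
car [322.1744385  164.75467953]
car [272.20783904 170.06192082]
car [221.82509874 175.41336284]
ticket knob [166.37316198 243.12385928] tip of end [412.94211759 203.01066526] [416.23357287 225.62267057]
```

View pics/c4.png

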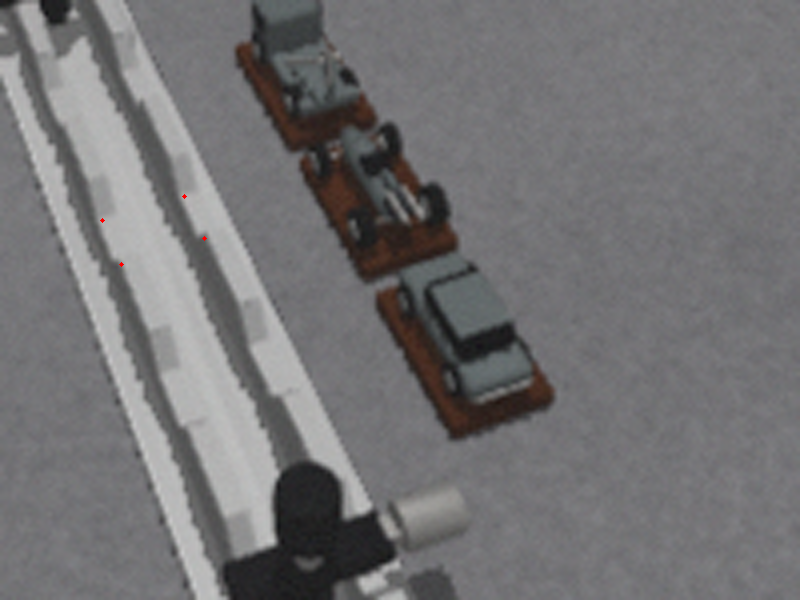

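The projected notch-floor corners fall on the floor between the bevels of the middle notch in the side view, which confirms its place and height. The knob top triangulates to z=0.0935 against an expected 0.092. The knob is 196 mm along from the notch, which fits 200 given the play. The rail is yawed about 5.3°. I'll work out the shift for the approach.

```bash
cat >> h.py <<'E'
from scipy.spatial.transform import Rotation as Ro
YAW=np.radians(95.3)
def shift(p,yaw=YAW):
    s=env.state();R=Ro.from_euler("xyz",s["eef_rot"]);T=Ro.from_euler("xyz",[np.pi,0,yaw])
    print("t",s["t"],"at",np.round(s["ee_pos"],4),"d",np.round(R.inv().apply(np.array(p)-s["ee_pos"]),4),"rot",np.round((R.inv()*T).as_rotvec(),4))
E
python3 -c "
from h import *
shift([.5146,-.2337,.17])"
```

```text
t 0.1 at [ 0.28   -0.5582  0.2215] d [ 0.3552 -0.1848  0.0519] rot [-0.0014 -0.0012 -1.1985]
```

```bash
R='0.355 -0.185 0.051 0 0 -1.198 0.087'; python3 shift.py '0.355 -0.185 0.051 0 0 -1.198 0.087; 0.355 -0.185 0.051 0 0 -1.198 0.087; 0.355 -0.185 0.051 0 0 -1.198 0.087; 0.355 -0.185 0.051 0 0 -1.198 0.087; 0.355 -0.185 0.051 0 0 -1.198 0.087; 0.355 -0.185 0.051 0 0 -1.198 0.087; 0.355 -0.185 0.051 0 0 -1.198 0.087; 0.355 -0.185 0.051 0 0 -1.198 0.087' 20
python3 shift.py '0 0 0 0 0 0 0.087'
python3 - <<'E'
from h import *
shift([.5146,-.2337,.17])
print(proj("wrist",np.array([.5146,-.2337,.092])))
im=env.camera("wrist");cv2.imwrite("pics/w1.png",im[:,:,::-1])
E
```

```text
t: 1.1
ee_pos: [0.515, -0.232, 0.1706]
eef_rot: [-3.14, -0.001, 1.666]
wrist_force: [-0.4, -1.0, 1.2]
width: 0.0868
gripper_force: 0.0
t: 1.23
ee_pos: [0.5141, -0.2347, 0.1714]
eef_rot: [-3.141, 0.0, 1.662]
wrist_force: [-0.6, -0.1, 0.3]
width: 0.087
gripper_force: 0.0
t 1.225 at [ 0.5141 -0.2347  0.1714] d [0.0009 0.0006 0.0014] rot [-0.0007  0.0002 -0.0015]
[254.08640263 199.01355067]
```

View pics/w1.png

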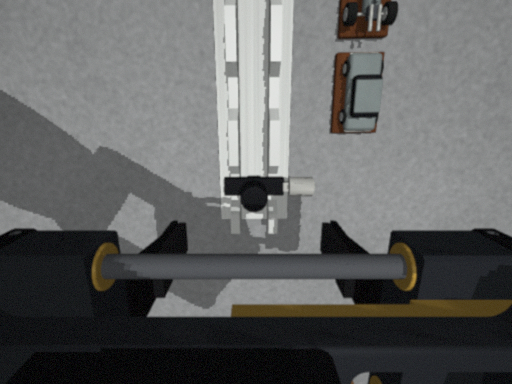

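In the wrist view the knob's bottom edge is at row 212 and its width runs from column 240 to 267, so its centre is about (254,198.5). The prediction was (254,199). The rail is aligned with the tool, so I'll descend and grip.

```bash
python3 shift.py '0 0 0.05 0 0 0 0.087; 0 0 0.08 0 0 0 0.087; 0 0 0.1 0 0 0 0.087; 0 0 0.108 0 0 0 0.087; 0 0 0.108 0 0 0 0.087' 20; python3 shift.py '0 0 0 0 0 0 0.01; 0 0 0 0 0 0 0.01; 0 0 0 0 0 0 0.01; 0 0 0 0 0 0 0.01; 0 0 0 0 0 0 0.01; 0 0 0 0 0 0 0.01' 25
```

```text
t: 1.9
ee_pos: [0.5147, -0.2347, 0.0638]
eef_rot: [3.141, 0.0, 1.662]
wrist_force: [0.1, -0.6, 0.5]
width: 0.0869
gripper_force: 0.0
t: 2.65
ee_pos: [0.5145, -0.2341, 0.0635]
eef_rot: [-3.141, -0.0, 1.663]
wrist_force: [0.5, 0.2, -0.8]
width: 0.0349
gripper_force: 0.0
```

```bash
python3 shift.py '0 0 0 0 0 0 0.01; 0 0 0 0 0 0 0.01; 0 0 0 0 0 0 0.01; 0 0 0 0 0 0 0.01' 25; python3 shift.py '0 0 -0.01 0 0 0 0.01; 0 0 -0.02 0 0 0 0.01; 0 0 -0.03 0 0 0 0.01; 0 0 -0.035 0 0 0 0.01; 0 0 -0.035 0 0 0 0.01; 0 0 -0.035 0 0 0 0.01'
python3 - <<'E'
from h import *
a=env.camera("side")[:,:,::-1][200:350,190:390];cv2.imwrite("pics/s1.png",cv2.resize(a,None,fx=4,fy=4,interpolation=2))
E
```

```text
t: 3.15
ee_pos: [0.5145, -0.2342, 0.0635]
eef_rot: [-3.141, -0.0, 1.663]
wrist_force: [0.1, -0.3, -1.0]
width: 0.0251
gripper_force: 25.0
t: 3.9
ee_pos: [0.5143, -0.2341, 0.0982]
eef_rot: [-3.141, -0.0, 1.663]
wrist_force: [-0.7, 0.6, -1.8]
width: 0.0252
gripper_force: 25.0
```

View pics/s1.png

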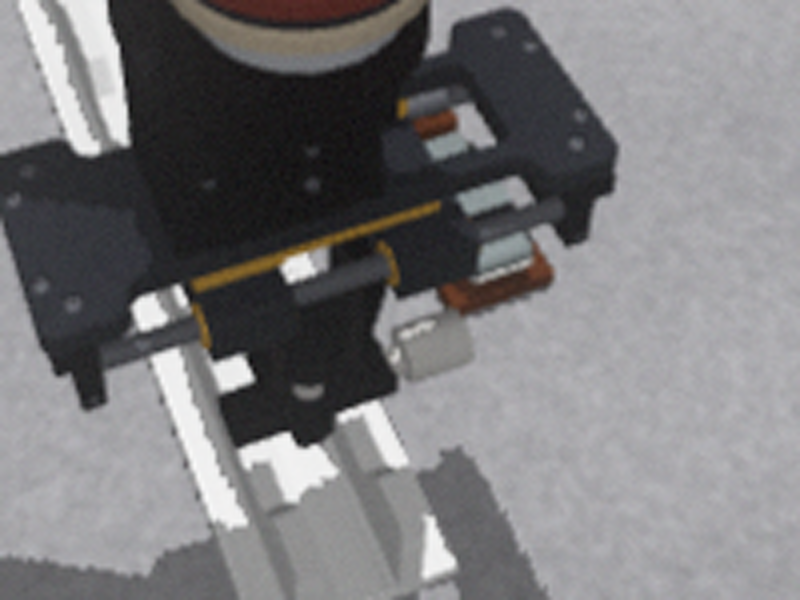

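The slide is held level by its knob and lifted clear, with the spotlight (around (430,345) in the crop) facing +x. Now over the middle notch.

```bash
python3 -c "
from h import *
shift([.4939,-.0384,.11])"
```

```text
t 3.95 at [ 0.5142 -0.234   0.0981] d [ 0.1966 -0.0023 -0.0118] rot [-0.0007 -0.0006 -0.0005]
```

```bash
python3 shift.py '0 0 -0.012 0 0 0 0.01; 0.03 0 -0.012 0 0 0 0.01; 0.07 -0.001 -0.012 0 0 0 0.01; 0.11 -0.001 -0.012 0 0 0 0.01; 0.15 -0.002 -0.012 0 0 0 0.01; 0.18 -0.002 -0.012 0 0 0 0.01; 0.197 -0.002 -0.012 0 0 0 0.01; 0.197 -0.002 -0.012 0 0 0 0.01'
python3 shift.py '0 0 0 0 0 0 0.01; 0 0 0 0 0 0 0.01'
python3 - <<'E'
from h import *
shift([.4939,-.0384,.0635])
a=env.camera("side")[:,:,::-1][150:270,180:340];b=env.camera("wrist")[:,:,::-1]
cv2.imwrite("pics/s2.png",np.hstack([cv2.resize(a,(480,360),interpolation=2),cv2.resize(b[90:250,180:330],(320,360),interpolation=2)]))
E
```

```text
t: 4.95
ee_pos: [0.4947, -0.0377, 0.111]
eef_rot: [3.141, 0.0, 1.665]
wrist_force: [-0.4, -0.7, -1.3]
width: 0.0251
gripper_force: 25.0
t: 5.2
ee_pos: [0.4946, -0.0392, 0.1106]
eef_rot: [3.142, 0.0, 1.662]
wrist_force: [0.4, -1.0, -2.1]
width: 0.0251
gripper_force: 25.0
t 5.2 at [ 0.4946 -0.0392  0.1106] d [ 0.0009 -0.0007  0.0471] rot [ 0.      0.0003 -0.0017]
```

View pics/s2.png

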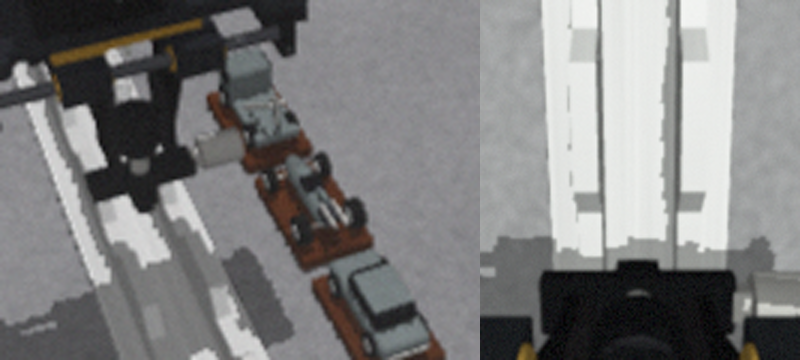

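The wrist view shows the keel (column 638) centred in the slot (603–668). The next notch's floor runs from rows 60 to 192 of the crop, so I'll use it to check the position along the rail.

Run:
```python
from h import *
p=env.state()["ee_pos"];ey=np.array([-.0924,.9957])
for r in(192,60):
    X=atz("wrist",(180+160*150/320,90+(r+.5)*160/360-.5),.036);print(X,(X-p)[:2]@ey,(X[:2]-p[:2])@[.9957,.0924])
```

```text
[ 0.4936907  -0.01435501  0.036     ] 0.02464507385776239 0.0013882801411997283
[0.48907297 0.03530142 0.036     ] 0.07451465463909303 0.0013786561624838625
```

Run:
```python
from h import *
p=env.state()["ee_pos"];ey=np.array([-.0924,.9957])
for r,z in((192,.052),(60,.052),(210,.036),(28,.036)):
    X=atz("wrist",(180+160*150/320,90+(r+.5)*160/360-.5),z);print((X-p)[:2]@ey)
```

```text
0.028205890675318146
0.07468104021511444
0.017366064891810442
0.08574716137526306
```

Those patches are the bevels at 27/73 (top) and 15/85 (floor). I measure 28/74.7/17/85.7, so the tool is within about 1.5 mm. I'll move +1 mm and lower slowly.

```bash
python3 shift.py '0.001 -0.001 0.01 0 0 0 0.01; 0.001 -0.001 0.02 0 0 0 0.01; 0.001 -0.001 0.03 0 0 0 0.01; 0.001 -0.001 0.037 0 0 0 0.01; 0.001 -0.001 0.042 0 0 0 0.01; 0.001 -0.001 0.045 0 0 0 0.01; 0.001 -0.001 0.046 0 0 0 0.01; 0.001 -0.001 0.046 0 0 0 0.01'; python3 shift.py '0 0 0 0 0 0 0.01; 0 0 0 0 0 0 0.01'
```

```text
t: 6.3
ee_pos: [0.4936, -0.0373, 0.0647]
eef_rot: [3.141, 0.0, 1.663]
wrist_force: [0.1, -0.2, -0.4]
width: 0.0253
gripper_force: 25.0
t: 6.55
ee_pos: [0.4935, -0.0373, 0.0647]
eef_rot: [3.141, 0.0, 1.663]
wrist_force: [-0.4, 0.4, -2.4]
width: 0.0253
gripper_force: 25.0
```

```bash
python3 shift.py '0 0 0.001 0 0 0 0.01; 0 0 0.001 0 0 0 0.01'; python3 shift.py '0 0 0 0 0 0 0.035; 0 0 0 0 0 0 0.05; 0 0 0 0 0 0 0.087; 0 0 0 0 0 0 0.087; 0 0 0 0 0 0 0.087; 0 0 0 0 0 0 0.087; 0 0 0 0 0 0 0.087; 0 0 0 0 0 0 0.087'; python3 shift.py '0 0 -0.02 0 0 0 0.087; 0 0 -0.06 0 0 0 0.087; 0 0 -0.11 0 0 0 0.087; 0 0 -0.15 0 0 0 0.087; 0 0 -0.15 0 0 0 0.087'; python3 shift.py '-0.06 0 0 0 0 0 0.087; -0.12 0 0 0 0 0 0.087; -0.18 0 0 0 0 0 0.087; -0.22 0 0 0 0 0 0.087; -0.22 0 0 0 0 0 0.087; -0.22 0 0 0 0 0 0.087'
python3 - <<'E'
from h import *
a=env.camera("side")[:,:,::-1][130:270,170:330];b=env.camera("top")[:,:,::-1][140:280,140:300]
cv2.imwrite("pics/s3.png",np.hstack([cv2.resize(x,(400,350),interpolation=2) for x in(a,b)]))
E
```

```text
t: 6.8
ee_pos: [0.4933, -0.0373, 0.0635]
eef_rot: [-3.142, -0.0, 1.663]
wrist_force: [0.3, 0.2, -1.7]
width: 0.0252
gripper_force: 25.0
t: 7.8
ee_pos: [0.4934, -0.0373, 0.0635]
eef_rot: [-3.142, -0.0, 1.663]
wrist_force: [-0.3, 0.9, -0.4]
width: 0.0861
gripper_force: 0.0
t: 8.43
ee_pos: [0.4959, -0.0379, 0.2178]
eef_rot: [3.134, 0.003, 1.663]
wrist_force: [0.2, 0.5, -0.9]
width: 0.0873
gripper_force: 0.0
t: 9.18
ee_pos: [0.513, -0.2557, 0.2122]
eef_rot: [-3.14, -0.002, 1.662]
wrist_force: [0.1, -0.4, -0.8]
width: 0.087
gripper_force: 0.0
```

View pics/s3.png

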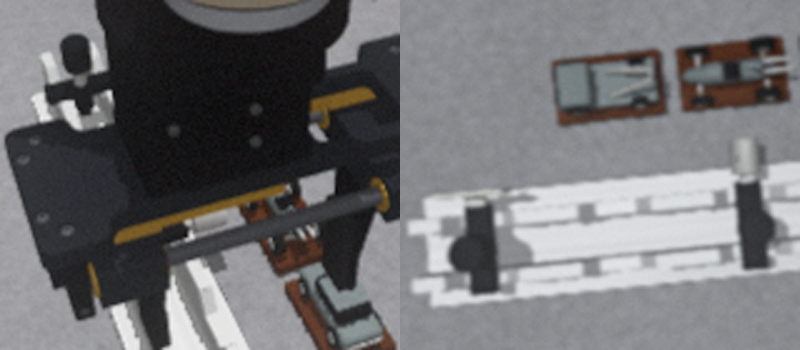

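The top view shows the spotlight slide in the middle notch, crossbar from (750,180) to (757,268) square across the rail. Its spotlight at (745,155) faces the racing car at (735,72), and the ticket slide is in place. The release height (TCP 0.0635) equals the grasp height. As I have no pictures left to view, I'll check the seated slide by code from the top image.

Run:
```python
from h import *
g=cv2.cvtColor(env.camera("top"),cv2.COLOR_RGB2GRAY)
m=np.uint8(g<70);m[:205]=0;m[260:]=0;m[:,:425-180]=0;m[:,330:]=0
n,_,st,ce=cv2.connectedComponentsWithStats(m);print([(s,c) for s,c in zip(st[1:],ce[1:]) if s[4]>60])
N=np.array([.4934,-.0373]);ex=np.array([.9957,.0924]);ey=np.array([-.0924,.9957])
for dz in(0,.008):
  hull=[proj("top",np.r_[N+ex*a*.033+ey*b*.010,.046+dz]) for a in(-1,1) for b in(-1,1)]
  k=[proj("top",np.r_[N+.013*(np.cos(t)*ex+np.sin(t)*ey),z+dz]) for t in np.linspace(0,6.28,24) for z in(.092,.064)]
  q=np.zeros_like(g)
  for h in(hull,k): cv2.fillConvexPoly(q,cv2.convexHull(np.int32(np.round(h))),1)
  print(dz,cv2.boundingRect(q),q.sum(),np.argwhere(q).mean(0)[::-1],"IoU",(q&m).sum()/(q|m).sum())
```

```text
[(array([275, 213,  14,  34, 329], dtype=int32), array([280.94832827, 229.86930091]))]
0 (273, 211, 18, 38) 486 [280.58641975 229.82098765] IoU 0.676954732510288
0.008 (273, 211, 18, 38) 495 [281.03838384 229.52727273] IoU 0.6646464646464646
```

```bash
python3 -c "
from cell import env
print(env.finish_job())"
```

```text
the job is handed in; nothing more can be done
None
```

I moved the spotlight slide to the middle notch opposite the racing car, with its spotlight facing that car, left the ticket slide in its notch, and handed the job in at about 9 s. That it is fully home rests on the release height matching the grasp height and on the top view, because I had no pictures left for a close side look.

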